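Put a hand stamp back into a closed-up row

ROBOT

A 7-joint arm with a two-finger parallel gripper is mounted at the origin on a cart in front of the work surface, level with it; the furniture and walls round the work are solid. World frame = base frame: x ahead of the robot, y to its left, z up, the work surface at z = 0. Lengths are in mm, angles in rad, forces in N, time in s.
With the tool pointing down it reaches from about 400 to 900 mm from the base axis. Payload 5.6 kg.
Tool frame: the origin (TCP) lies at the very end of the fingers, on their centre line; the grasp point (between the pads) lies 19 mm behind it; z points along the fingers, y is the line along which they close (so a half turn about z gives the same grasp; the last joint's range is limited). The gripper opens to 92 mm and grips with 3 to 60 N. Pads are 20 mm wide; open, the fingers measure 128 mm over their backs; the gripper's body (75 mm by 189 mm) begins 69 mm behind the grasp point.
Start: joints at [1.077, 0.468, -0.012, 1.603, 0.006, 1.071, -0.056], TCP at [283.157, -585.09, 214.592] pointing down, gripper open.
Joint ranges: [-2.53, 2.53], [-0.31, 2.02], [-1.57, 1.55], [0.28, 2.44], [-1.29, 4.43], [0.15, 1.84], [-2.92, 2.92]. Speed limits (rad/s): [2.57, 2.57, 3.14, 3.14, 3.14, 3.14, 3.14].

INTERFACE

Orientations are given as a 3x3 rotation matrix whose columns are the frame's x, y, z axes.
In Python, from cell import arm gives the robot as it stands.
- The arm moves only by the tool step_arm, never from a script. Its argument "targets" is a list of rows, each a list of 7 numbers: the shift along the tool's x, y, z in mm, then the turn, a rotation vector about the tool's x, y, z in degrees, then the closure in counts, from 0 (fully open) to 255 (shut). A call has 1 to 5 rows; each row is the pose to reach, as a shift and turn from the pose commanded when the call began, along the tool's axes at that moment; what a row does not reach only later rows make up. A row lasts 1/12 s, in which the tool goes at most 41.7 mm and 7.16 degrees, less where a joint would pass 70% of its speed; a pose out of reach is approached as far as the arm can. A call with a gripper value outside its range is refused whole. The fingers move at their own pace and stop on an object; the grip force is fixed at half the most. Time passes only in rows, so rows that repeat a pose let the fingers close. It gives the time, the measured TCP pose, the force, the opening and the grip force at its end, in the units of the state.
- arm.observe(): the state, without advancing time (a new reading comes with each control period).
- arm.camera(name): name is "side" or "top"; returns a dict with "img" (384x512x3 uint8, blue, green, red), "depth" (384x512 float32, mm along the optical axis (not along the pixel's ray), 0 where there is no reading), "camera_matrix" (3x3 intrinsics, pixels), "D" ([k1, k2, p1, p2, k3] as OpenCV has them; the pictures are not rectified), "rvec" (rotation vector, rad) and "tvec" (3), from world to camera coordinates, as OpenCV has them. Camera axes: x right, y down, z forward; pixel columns grow to the right and rows downward; lengths in mm; the calibration is good to about 2 mm. A picture is of the moment at which its call begins.
- arm.finish_job(): hands the job in; it is judged then, once.
The state is a dict: "time": time; "joint_positions": joint angles; "dq": joint speeds; "tau": joint torques, N m; "tcp_pos": TCP position; "tool_rot": TCP orientation; "force": force on the tool from outside, world axes, zero at the start; "torque": the same for the moment, N m; "width": finger opening in mm; "gripper_force": force on a finger pad.
Only numpy, scipy, OpenCV 4.12 (cv2) and the standard library are available. Lean on these libraries where they do the work, as an engineer would, in place of code of your own. Each camera call takes 0.05 s, during which the arm holds its last target. There are 200 camera calls.

TASK

The row of stamps in the tray has closed up. Gently nudge the two left-hand and the two right-hand stamps apart until each pair comes up against its end stop, without lifting or tipping any out, then slide the white-handled stamp down into the gap in the middle, its long side across the tray like the others, and leave it standing flat on the tray floor. The edges dent easily, so feel for the stops and do not press the stamps hard on one another or down on the tray (not over about 15 N), and leave the other things on the table alone.

Things in the scene. Friction and masses are not known exactly. Their poses are not given: they have to be found in the camera images.
- tray: fixed tray 81 (x) x 340 mm (y), origin: middle of its underside, z up. Floor 5 mm thick; long walls 18 mm high, 69 mm apart inside. Stamps stand in a row along y between two fixed dark felt-faced stops, 243 mm apart inside; the pair of stops is fixed up to 20 mm off the tray's middle, to either side, not measured. Four stamps start touching; five leave 3 mm spare.
- stamp_blue_mid (a point): blue-handled hand stamp, one of four in the tray, order varies; its y lies along the tray's y. Slides at about 0.5 N, does not tip if pushed low on the handle. Mount 64 (x) x 48 (y) x 28 mm high, edges bevelled 3 mm at top and foot; above it a fin handle 34 (x) x 12 (y) mm, from 28 to 66 mm above the underside; 0.1 to 0.2 kg. Point: its centre, 33 mm above the underside (14 mm below the handle's middle); z up.
- stamp_green_mid (a point): green-handled hand stamp, one of four in the tray, order varies; its y lies along the tray's y. Slides at about 0.5 N, does not tip if pushed low on the handle. Mount 64 (x) x 48 (y) x 28 mm high, edges bevelled 3 mm at top and foot; above it a fin handle 34 (x) x 12 (y) mm, from 28 to 66 mm above the underside; 0.1 to 0.2 kg. Point: its centre, 33 mm above the underside (14 mm below the handle's middle); z up.
- stamp_red_mid (a point): red-handled hand stamp, one of four in the tray, order varies; its y lies along the tray's y. Slides at about 0.5 N, does not tip if pushed low on the handle. Mount 64 (x) x 48 (y) x 28 mm high, edges bevelled 3 mm at top and foot; above it a fin handle 34 (x) x 12 (y) mm, from 28 to 66 mm above the underside; 0.1 to 0.2 kg. Point: its centre, 33 mm above the underside (14 mm below the handle's middle); z up.
- stamp_yellow_mid (a point): yellow-handled hand stamp, one of four in the tray, order varies; its y lies along the tray's y. Slides at about 0.5 N, does not tip if pushed low on the handle. Mount 64 (x) x 48 (y) x 28 mm high, edges bevelled 3 mm at top and foot; above it a fin handle 34 (x) x 12 (y) mm, from 28 to 66 mm above the underside; 0.1 to 0.2 kg. Point: its centre, 33 mm above the underside (14 mm below the handle's middle); z up.
- stamp_white_mid (a point): the loose white-handled hand stamp, standing on the table. Mount 64 (x) x 48 (y) x 28 mm high, edges bevelled 3 mm at top and foot; above it a fin handle 34 (x) x 12 (y) mm, from 28 to 66 mm above the underside; 0.1 to 0.2 kg. Point: its centre, 33 mm above the underside (14 mm below the handle's middle); z up.
- baren: red-handled printing baren, 70 mm across, 118 mm high, a bystander. Origin: middle of its underside.
- masking_tape: roll of masking tape, 98 mm across, 24 mm high, a bystander. Origin: middle of its underside.
- ink_tin: round metal ink tin, 95 mm across, 101 mm high, a bystander. Origin: middle of its underside.
Things that resemble listed ones, but are neither listed nor needed, are in the scene too. What is shaped like the part that bears stamp_green_mid but purple or turquoise is not meant.

How it is judged:
By the outcome, as a careful person would: the job done as asked, in the order asked, and still so for the second after the job is handed in, with the robot touching nothing.
It also fails if it takes over 64 s, if anything falls off the work surface, if the arm or the gripper's body presses on something with over 40 N, if the wrist force passes 120 N, or if a joint passes its speed limit or range.

## Working session

There is one attempt and no reset: what is moved stays moved. The work goes in short steps, Python scripts to look and compute and a tool call to move; the robot and the scene stay as the last step left them, time stands still between calls to the robot, and variables do not carry over. Pictures are saved under pics/ and viewed, at most 10 in all, crops included, and the job is handed in when it is done.

Besides the shell and the picture viewer there is one more tool, called after "Emit:" as a command line: name --pt "numbers of a row" for each row, then --argument value for the rest. step_arm: Moves the arm, as the interface text tells. Its arguments: {"type":"object","properties":{"targets":{"type":"array","items":{"type":"array","items":{"type":"number"}}}},"required":["targets"]}

```bash
mkdir -p pics; ls
python3 - <<'E'
from cell import arm
import cv2,numpy as np,pickle
o=arm.observe();print(o['time'],o['tcp_pos'],o['tool_rot'],o['force'],o['width'])
for n in('top','side'):
    c=arm.camera(n);cv2.imwrite(f'pics/{n}0.png',c['img']);pickle.dump(c,open(f'{n}0.pkl','wb'))
    R=cv2.Rodrigues(c['rvec'])[0];print(n,c['camera_matrix'].tolist(),c['D'],(-R.T@np.ravel(c['tvec'])).round(),R.round(2).tolist())
E
```

```text
pics
0.0 [ 282.85446523 -584.58207536  213.64130372] [[ 9.00128620e-01  4.35623271e-01 -9.12921161e-04]
 [ 4.35624198e-01 -9.00127356e-01  1.51697822e-03]
 [-1.60914297e-04 -1.76316606e-03 -9.99998433e-01]] [-0.06675701 -0.1890665  -0.48838096] 91.46573595883699
top [[475.5421600225992, 0.0, 257.92167137161243], [0.0, 475.5421600225992, 188.0378799985124], [0.0, 0.0, 1.0]] [-0.06311671  0.          0.          0.          0.        ] [ 568.   44. 1221.] [[0.01, -1.0, -0.01], [-1.0, -0.01, -0.06], [0.06, 0.01, -1.0]]
side [[439.96181151926714, 0.0, 255.85585131728027], [0.0, 439.96181151926714, 191.04149621676947], [0.0, 0.0, 1.0]] [-0.0953846  0.         0.         0.         0.       ] [  702. -1034.   495.] [[1.0, 0.07, 0.01], [0.03, -0.35, -0.94], [-0.07, 0.93, -0.35]]
```

View pics/top0.png

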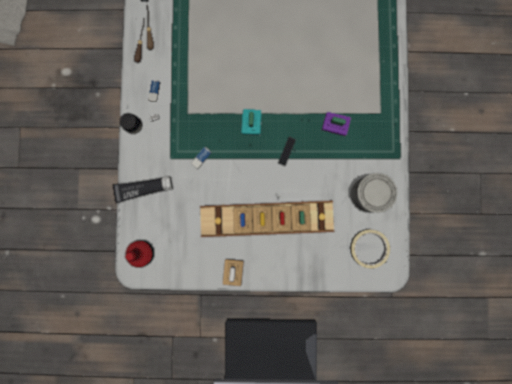

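View pics/side0.png

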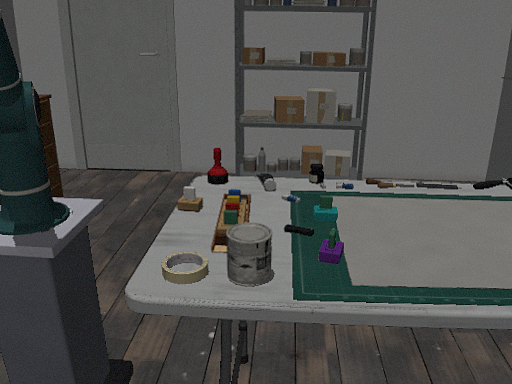

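The top view shows the tray at about (267,218), with blue (243,220), yellow (263,219), red (282,218) and green (302,217) from left (+y) to right. The stop bars are near columns 218 and 322. The white-handled stamp is at (233,272).

Possible mix-ups:
- Turquoise stamp (251,121) and purple stamp (337,123): both have green handles, excluded by the text.
- Blue-and-white erasers (202,157) and (154,90): not stamps.
- Red baren (139,253): not the red stamp.

Next I'll check the choice in one close crop and measure.

```bash
cat > h.py <<'E'
import cv2,numpy as np,pickle
def ray(c,uv):
    p=cv2.undistortPoints(np.array(uv,float).reshape(-1,1,2),c['camera_matrix'],c['D']).reshape(-1,2)
    R=cv2.Rodrigues(c['rvec'])[0];o=-R.T@np.ravel(c['tvec'])
    return o,np.c_[p,np.ones(len(p))]@R
def plane(c,uv,z):
    o,d=ray(c,uv);return o+d*((z-o[2])/d[:,2])[:,None]
def tri(c1,u1,c2,u2):
    o1,d1=ray(c1,u1);o2,d2=ray(c2,u2);d1=d1[0]/np.linalg.norm(d1);d2=d2[0]/np.linalg.norm(d2)
    t=np.linalg.lstsq(np.c_[d1,-d2],o2-o1,rcond=None)[0]
    a,b=o1+t[0]*d1,o2+t[1]*d2;return (a+b)/2,np.linalg.norm(a-b)
def blobs(img,roi,lo,hi,amin=8):
    x0,y0,x1,y1=roi;m=cv2.inRange(cv2.cvtColor(img[y0:y1,x0:x1],cv2.COLOR_BGR2HSV),lo,hi)
    n,l,s,ce=cv2.connectedComponentsWithStats(m)
    out=[]
    for i in range(1,n):
        if s[i,4]>=amin:
            pts=np.argwhere(l==i)[:,::-1].astype(np.float32)
            out.append(((ce[i]+[x0,y0]).round(1).tolist(),int(s[i,4]),[int(v) for v in (s[i,:4]+[x0,y0,0,0])],[np.round(v,1) for v in cv2.minAreaRect(pts)[1:]]))
    return out
HS={'blue':((100,90,30),(125,255,255)),'yellow':((22,150,90),(32,255,255)),'red':((0,170,50),(7,255,255)),'green':((50,80,20),(85,255,255)),'white':((0,0,120),(180,60,255))}
E
python3 - <<'E'
from h import *
t=pickle.load(open('top0.pkl','rb'));s=pickle.load(open('side0.pkl','rb'))
a=cv2.resize(t['img'][192:292,192:342],None,fx=5,fy=5,interpolation=cv2.INTER_CUBIC)[:,:]
b=cv2.resize(s['img'][175:255,170:260],None,fx=5,fy=5,interpolation=cv2.INTER_CUBIC)
cv2.imwrite('pics/a.png',a);cv2.imwrite('pics/b.png',b)
for k in HS:
    print(k,'top',blobs(t['img'],(195,200,340,290) if k!='white' else (222,258,246,288),*HS[k]))
    print(k,'side',blobs(s['img'],(170,180,260,255),*HS[k]))
E
```

```text
blue top [([242.2, 219.7], 39, [241, 214, 4, 12], [array([11.,  3.]), np.float64(90.0)])]
blue side [([234.6, 192.5], 61, [229, 190, 12, 11], [array([10., 11.]), np.float64(90.0)])]
yellow top [([262.1, 218.8], 37, [261, 213, 4, 12], [array([11.,  3.]), np.float64(90.0)])]
yellow side [([233.4, 197.9], 49, [228, 196, 11, 6], [array([ 5., 10.]), np.float64(90.0)])]
red top [([281.8, 217.4], 39, [280, 212, 4, 12], [array([11.,  3.]), np.float64(90.0)])]
red side [([232.4, 205.6], 46, [226, 203, 13, 7], [array([12.,  6.]), np.float64(0.0)])]
green top [([301.4, 217.2], 40, [300, 212, 4, 11], [array([10.,  3.]), np.float64(90.0)])]
green side [([230.3, 216.8], 162, [224, 210, 13, 14], [array([13., 12.]), np.float64(90.0)])]
white top [([235.1, 273.7], 247, [222, 258, 24, 30], [array([29., 23.]), np.float64(90.0)]), ([231.7, 274.4], 76, [229, 268, 7, 14], [array([ 5.5, 13.4]), np.float64(6.3)])]
white side [([208.2, 215.7], 3333, [170, 180, 90, 75], [array([89., 74.]), np.float64(-0.0)]), ([250.0, 237.6], 8, [247, 237, 7, 3], [array([2., 6.]), np.float64(90.0)])]
```

View pics/a.png

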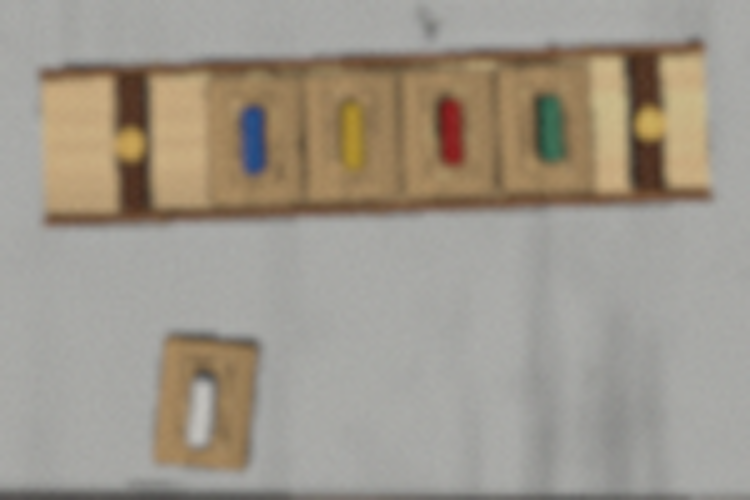

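View pics/b.png

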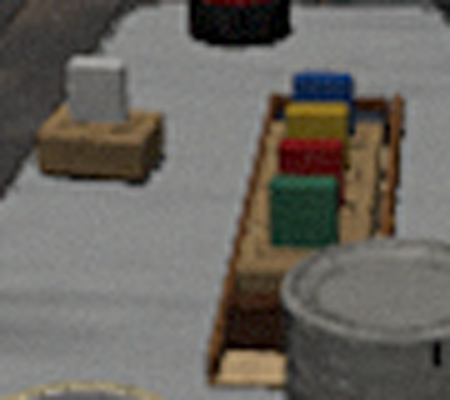

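The crops confirm the choice. The white fin is at about top-view pixel (232.3,274) and side-view (189.6,187). The row order is blue, yellow, red, green, and the stop inner faces are at about columns 222 and 318. Free room is about 29 mm on the left and 20 mm on the right.

Run:
```python
from h import *
t=pickle.load(open('top0.pkl','rb'));s=pickle.load(open('side0.pkl','rb'))
T={'blue':(242.2,219.7),'yellow':(262.1,218.8),'red':(281.8,217.4),'green':(301.4,217.2),'white':(232.3,274)}
S={'blue':(234.8,189.9),'yellow':(233.5,195.9),'red':(232.1,203),'green':(231,210.5),'white':(189.6,187)}
for k in T: print(k,[np.round(v,1) for v in tri(t,T[k],s,S[k])], plane(t,T[k],66 if k=='white' else 71).round(1), blobs(t['img'],(226,262,240,286),(0,0,100),(180,45,255)) if k=='white' else '')
c=lambda *p:[(192+a/5-.4,192+b/5-.4) for a,b in p]
for n,z,p in(('edges',18,c((40,71),(703,44),(712,198),(46,222))),('stops',18,c((150,142),(630,124))),('white mount',28,c((170,335),(258,342),(245,470),(156,463))),('white fin',66,c((193,372),(215,372),(209,450),(188,450)))):
    q=plane(t,p,z);print(n,q.round(1).tolist(),q.mean(0).round(1), [np.degrees(np.arctan2(*(q[(i+1)%len(q)]-q[i])[:2])).round(1) for i in range(len(q))])
g=lambda k:plane(t,T[k],71)[0]
d=g('blue')-g('green');print('yaw',np.degrees(np.arctan2(d[0],d[1])))
# depth check
for k in T:
    u,v=map(round,T[k]);z=t['depth'][v,u];o,dd=ray(t,(u,v));print(k,'depth z',(o+dd[0]*z).round(1))
```

```text
blue [array([562.6,  88.6,  69.5]), np.float64(4.3)] [[560.5  88.3  71. ]] 
yellow [array([565.1,  40.5,  70.7]), np.float64(3.8)] [[563.3  40.3  71. ]] 
red [array([568.2,  -7.1,  70. ]), np.float64(1.9)] [[567.3  -7.2  71. ]] 
green [array([570.4, -54.4,  69.6]), np.float64(4.0)] [[568.4 -54.5  71. ]] 
white [array([431.4, 110.9,  65.4]), np.float64(4.5)] [[429.3 110.5  66. ]] [([231.8, 274.0], 70, [229, 267, 6, 15], [array([14.,  5.]), np.float64(90.0)])]
edges [[593.7, 198.8, 18.0], [611.8, -136.7, 18.0], [534.1, -141.7, 18.0], [517.6, 194.3, 18.0]] [564.3  28.7  18. ] [np.float64(176.9), np.float64(-93.6), np.float64(-2.8), np.float64(86.6)]
stops [[558.6, 142.4, 18.0], [570.9, -100.0, 18.0]] [564.8  21.2  18. ] [np.float64(177.1), np.float64(-2.9)]
white mount [[462.7, 130.0, 28.0], [459.8, 86.0, 28.0], [396.3, 91.5, 28.0], [399.0, 135.9, 28.0]] [429.5 110.9  28. ] [np.float64(-176.3), np.float64(-85.0), np.float64(3.6), np.float64(95.4)]
white fin [[448.4, 115.8, 66.0], [448.6, 105.2, 66.0], [411.1, 107.5, 66.0], [410.9, 117.7, 66.0]] [429.7 111.6  66. ] [np.float64(179.1), np.float64(-86.5), np.float64(-0.9), np.float64(92.8)]
yaw -3.1676668663246925
blue depth z [559.7  88.9  68.6]
yellow depth z [562.8  40.6  73.7]
red depth z [568.3  -7.6  72.8]
green depth z [568.8 -53.4  73. ]
white depth z [429.4 111.1  67.1]
```

Emit:
step_arm --pt "516 -419 40 0 0 0 255" --pt "516 -419 40 0 0 0 255" --pt "516 -419 40 0 0 0 255" --pt "516 -419 40 0 0 0 255" --pt "516 -419 40 0 0 0 255"

```text
time: 0.52
tcp_pos: [371.6, -394.8, 201.7]
tool_rot: [[0.9, 0.435, -0.0], [0.435, -0.9, 0.0], [-0.0, -0.0, -1.0]]
force: [0.4, -0.8, 0.0]
width: 60.4
gripper_force: 0.0
```

```bash
cat > go.py <<'E'
import sys,numpy as np
from cell import arm
from scipy.spatial.transform import Rotation as Ro
# usage: go.py x y z ang : tool shift/turn to TCP target pointing down, tool x at ang deg
x,y,z,a=map(float,sys.argv[1:5]);o=arm.observe();R=np.array(o['tool_rot']);p=np.array(o['tcp_pos'])
c,s=np.cos(np.radians(a)),np.sin(np.radians(a));G=np.array([[c,s,0],[s,-c,0],[0,0,-1]])
print('t',round(o['time'],2),'p',p.round(1),'F',np.round(o['force'],1),'w',round(o['width'],1))
print('ang',np.degrees(np.arctan2(R[1,0],R[0,0])).round(2),'shift',(R.T@(np.array([x,y,z])-p)).round(1),'turn',np.degrees(Ro.from_matrix(R.T@G).as_rotvec()).round(2))
E
python3 go.py 565 16.5 130 93
```

```text
t 0.52 p [ 371.6 -394.8  201.7] F [ 0.4 -0.8  0. ] w 60.4
ang 25.8 shift [ 353.2 -286.    71.7] turn [-3.00e-02 -0.00e+00 -6.72e+01]
```

Emit:
step_arm --pt "353 -286 40 0 0 -67.2 255" --pt "353 -286 40 0 0 -67.2 255" --pt "353 -286 40 0 0 -67.2 255" --pt "353 -286 40 0 0 -67.2 255" --pt "353 -286 40 0 0 -67.2 255"

```text
time: 0.93
tcp_pos: [459.8, -207.0, 183.6]
tool_rot: [[0.47, 0.883, -0.0], [0.883, -0.47, -0.0], [-0.0, -0.0, -1.0]]
force: [0.7, 0.1, -0.3]
width: 27.2
gripper_force: 0.0
```

```bash
python3 go.py 565 16.5 130 93
```

```text
t 0.93 p [ 459.8 -207.   183.6] F [ 0.7  0.1 -0.3] w 27.2
ang 61.98 shift [246.7 -12.2  53.6] turn [-1.000e-02  1.000e-02 -3.102e+01]
```

Emit:
step_arm --pt "247 -12 54 0 0 -31 255" --pt "247 -12 54 0 0 -31 255" --pt "247 -12 54 0 0 -31 255" --pt "247 -12 54 0 0 -31 255" --pt "247 -12 54 0 0 -31 255"

```text
time: 1.35
tcp_pos: [547.7, -23.7, 138.7]
tool_rot: [[-0.051, 0.999, -0.0], [0.999, 0.051, 0.0], [0.0, -0.0, -1.0]]
force: [1.2, -0.1, 0.1]
width: 0.7
gripper_force: 0.0
```

```bash
python3 go.py 565 16.5 90 93
```

```text
t 1.35 p [547.7 -23.7 138.7] F [ 1.2 -0.1  0.1] w 0.7
ang 92.93 shift [39.2 19.3 48.7] turn [-0.02 -0.   -0.07]
```

Emit:
step_arm --pt "39.2 19.3 49 0 0 0 255" --pt "39.2 19.3 49 0 0 0 255" --pt "39.2 19.3 49 0 0 0 255" --pt "39.2 19.3 49 0 0 0 255"

```text
time: 1.68
tcp_pos: [563.9, 15.4, 89.1]
tool_rot: [[-0.048, 0.999, -0.003], [0.999, 0.048, 0.0], [0.0, -0.003, -1.0]]
force: [-0.2, -0.1, -0.6]
width: 0.3
gripper_force: 0.0
```

```bash
python3 go.py 565.3 16.5 40 93
python3 - <<'E'
from h import *
from cell import arm
a=[]
for n in('top','side'):
    c=arm.camera(n);i=c['img']; i=i[185:260,200:340] if n=='top' else i[150:255,180:280]
    a.append(cv2.resize(i,(560,300 if n=='top' else 588)[:2] if n=='top' else (286,300),interpolation=cv2.INTER_CUBIC)[:300])
cv2.imwrite('pics/c.png',np.hstack([a[0],a[1]])[:, :800] if a[0].shape[1]+a[1].shape[1]<=800 else cv2.resize(np.hstack(a),(800,284)))
E
```

```text
t 1.68 p [563.9  15.4  89.1] F [-0.2 -0.1 -0.6] w 0.3
ang 92.75 shift [ 1.   1.6 49.1] turn [-0.18 -0.02 -0.25]
```

View pics/c.png

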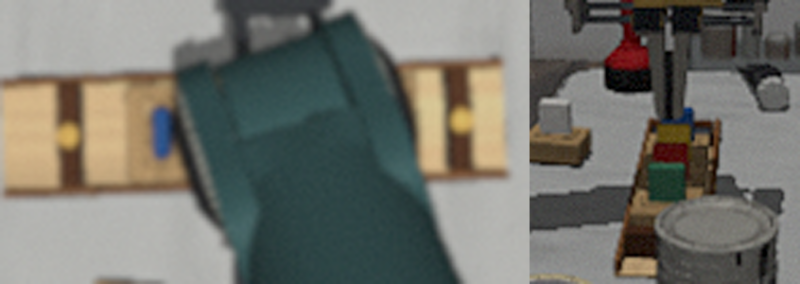

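The finger tips hang centred over the yellow/red gap, above the handle tops. I'll descend between the fins.

Emit:
step_arm --pt "1 1.6 15 0 0 -0.2 255" --pt "1 1.6 30 0 0 -0.2 255" --pt "1 1.6 42 0 0 -0.2 255" --pt "1 1.6 48 0 0 -0.2 255" --pt "1 1.6 48 0 0 -0.2 255"

```text
time: 2.2
tcp_pos: [565.8, 14.5, 41.7]
tool_rot: [[-0.048, 0.999, -0.002], [0.999, 0.048, -0.001], [-0.001, -0.002, -1.0]]
force: [-0.4, 1.1, -0.6]
width: 0.2
gripper_force: 0.0
```

```bash
python3 go.py 563.9 43 40 93
```

```text
t 2.2 p [565.8  14.5  41.7] F [-0.4  1.1 -0.6] w 0.2
ang 92.74 shift [28.6 -0.5  1.7] turn [-0.09  0.03 -0.26]
```

Emit:
step_arm --pt "3 0 1 0 0 0 255" --pt "6 0 1 0 0 0 255" --pt "8 0 1 0 0 0 255" --pt "10 0 1 0 0 0 255" --pt "12 0 1 0 0 0 255"

```text
time: 2.62
tcp_pos: [566.3, 27.9, 41.9]
tool_rot: [[-0.05, 0.999, 0.001], [0.999, 0.05, -0.0], [-0.0, 0.001, -1.0]]
force: [-0.3, -0.7, 0.2]
width: 0.5
gripper_force: 0.4
```

Emit:
step_arm --pt "2 0 0 0 0 0 255" --pt "4 0 0 0 0 0 255" --pt "6 0 0 0 0 0 255" --pt "8 0 0 0 0 0 255" --pt "10 0 0 0 0 0 255"

```text
time: 3.03
tcp_pos: [565.4, 37.9, 41.3]
tool_rot: [[-0.049, 0.999, -0.0], [0.999, 0.049, -0.0], [-0.0, -0.0, -1.0]]
force: [-0.3, -0.4, 0.6]
width: 0.5
gripper_force: 0.4
```

Emit:
step_arm --pt "2 0 0 0 0 0 255" --pt "4 0 0 0 0 0 255" --pt "6 0 0 0 0 0 255" --pt "8 0 0 0 0 0 255" --pt "9 0 0 0 0 0 255"

```text
time: 3.45
tcp_pos: [564.9, 47.1, 41.3]
tool_rot: [[-0.05, 0.999, -0.0], [0.999, 0.05, 0.0], [0.0, -0.0, -1.0]]
force: [0.7, -0.9, -0.1]
width: 0.5
gripper_force: 0.4
```

Emit:
step_arm --pt "0.5 0 0 0 0 0 255" --pt "1 0 0 0 0 0 255" --pt "1.5 0 0 0 0 0 255" --pt "2 0 0 0 0 0 255"

```text
time: 3.78
tcp_pos: [564.9, 48.7, 41.3]
tool_rot: [[-0.049, 0.999, -0.0], [0.999, 0.049, -0.0], [-0.0, -0.0, -1.0]]
force: [0.4, -0.1, -0.4]
width: 0.3
gripper_force: 0.4
```

Emit:
step_arm --pt "0.5 0 0 0 0 0 255" --pt "1 0 0 0 0 0 255" --pt "1.5 0 0 0 0 0 255" --pt "2 0 0 0 0 0 255"

```text
time: 4.12
tcp_pos: [564.8, 50.7, 41.3]
tool_rot: [[-0.049, 0.999, -0.0], [0.999, 0.049, -0.0], [-0.0, -0.0, -1.0]]
force: [-0.3, -0.6, 0.6]
width: 0.7
gripper_force: 0.4
```

Emit:
step_arm --pt "0.5 0 0 0 0 0 255" --pt "1 0 0 0 0 0 255" --pt "1.5 0 0 0 0 0 255"

```text
time: 4.37
tcp_pos: [564.7, 52.3, 41.3]
tool_rot: [[-0.049, 0.999, -0.0], [0.999, 0.049, -0.0], [-0.0, -0.0, -1.0]]
force: [0.3, -0.3, 0.1]
width: 0.3
gripper_force: 0.3
```

Emit:
step_arm --pt "0.5 0 0 0 0 0 255" --pt "1 0 0 0 0 0 255"

```text
time: 4.53
tcp_pos: [564.7, 53.3, 41.3]
tool_rot: [[-0.049, 0.999, -0.0], [0.999, 0.049, -0.0], [-0.0, -0.0, -1.0]]
force: [-0.3, 0.2, -1.1]
width: 0.0
gripper_force: 0.3
```

Emit:
step_arm --pt "0.5 0 0 0 0 0 255" --pt "1 0 0 0 0 0 255"

```text
time: 4.7
tcp_pos: [564.6, 54.3, 41.3]
tool_rot: [[-0.049, 0.999, -0.0], [0.999, 0.049, -0.0], [-0.0, -0.0, -1.0]]
force: [-0.3, -0.9, -0.8]
width: 0.4
gripper_force: 0.3
```

Emit:
step_arm --pt "0.5 0 0 0 0 0 255" --pt "1 0 0 0 0 0 255"

```text
time: 4.87
tcp_pos: [564.6, 55.3, 41.3]
tool_rot: [[-0.05, 0.999, -0.0], [0.999, 0.05, -0.0], [-0.0, -0.0, -1.0]]
force: [0.2, -1.2, -0.1]
width: 0.2
gripper_force: 0.3
```

Emit:
step_arm --pt "0.5 0 0 0 0 0 255" --pt "1 0 0 0 0 0 255"

```text
time: 5.03
tcp_pos: [564.6, 55.5, 41.4]
tool_rot: [[-0.049, 0.999, -0.0], [0.999, 0.049, -0.001], [-0.001, -0.0, -1.0]]
force: [0.1, -3.3, 0.7]
width: 0.2
gripper_force: 1.6
```

Emit:
step_arm --pt "0.5 0 0 0 0 0 255" --pt "1 0 0 0 0 0 255"

```text
time: 5.2
tcp_pos: [564.6, 55.7, 41.4]
tool_rot: [[-0.049, 0.999, -0.0], [0.999, 0.049, -0.002], [-0.002, -0.0, -1.0]]
force: [-0.5, -6.6, 2.3]
width: 0.5
gripper_force: 3.0
```

Run:
```python
from h import *
from cell import arm
c=arm.camera('top');s=arm.camera('side')
a=cv2.resize(c['img'][195:245,195:285],(720,400),interpolation=cv2.INTER_CUBIC);cv2.imwrite('pics/d.png',a)
print(arm.observe()['force'],blobs(c['img'],(195,200,340,245),*HS['blue']),blobs(s['img'],(170,180,260,255),*HS['blue']),blobs(s['img'],(170,180,260,255),*HS['yellow']))
```

```text
[ 0.26002586 -6.0657681   1.76217366] [] [] []
```

View pics/d.png

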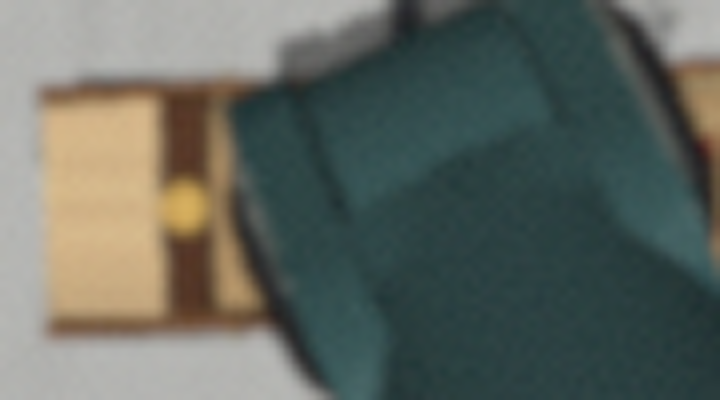

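The left pair is against its stop: the arm stalled at y=55.5 with about 6 N, and the picture shows blue at the felt bar (215,210). Now the right pair.

Emit:
step_arm --pt "-10 0 0 0 0 0 255" --pt "-25 0 0 0 0 0 255" --pt "-40 0 0 0 0 0 255" --pt "-44 0 0 0 0 0 255" --pt "-46 0 0 0 0 0 255"

```text
time: 5.72
tcp_pos: [566.8, 10.5, 41.3]
tool_rot: [[-0.048, 0.999, 0.0], [0.999, 0.048, 0.0], [0.0, 0.0, -1.0]]
force: [0.6, -0.2, 0.3]
width: 0.3
gripper_force: 0.0
```

Emit:
step_arm --pt "-2 0 0 0 0 0 255" --pt "-4 0 0 0 0 0 255" --pt "-6 0 0 0 0 0 255" --pt "-8 0 0 0 0 0 255" --pt "-10 0 0 0 0 0 255"

```text
time: 6.13
tcp_pos: [567.3, 1.9, 41.4]
tool_rot: [[-0.05, 0.999, 0.0], [0.999, 0.05, 0.0], [0.0, 0.0, -1.0]]
force: [-0.4, 0.3, -0.0]
width: 0.6
gripper_force: 0.2
```

Emit:
step_arm --pt "-2 0 0 0 0 0 255" --pt "-4 0 0 0 0 0 255" --pt "-5 0 0 0 0 0 255" --pt "-6 0 0 0 0 0 255" --pt "-6.5 0 0 0 0 0 255"

```text
time: 6.55
tcp_pos: [567.6, -5.4, 41.3]
tool_rot: [[-0.049, 0.999, 0.0], [0.999, 0.049, -0.0], [-0.0, 0.0, -1.0]]
force: [0.0, 1.6, 0.7]
width: 0.4
gripper_force: 0.2
```

Emit:
step_arm --pt "-0.5 0 0 0 0 0 255" --pt "-1 0 0 0 0 0 255" --pt "-1.5 0 0 0 0 0 255" --pt "-2 0 0 0 0 0 255"

```text
time: 6.88
tcp_pos: [567.6, -7.2, 41.3]
tool_rot: [[-0.05, 0.999, -0.0], [0.999, 0.05, -0.0], [-0.0, -0.0, -1.0]]
force: [-0.6, -0.6, 0.8]
width: 0.2
gripper_force: 0.2
```

Emit:
step_arm --pt "-0.5 0 0 0 0 0 255" --pt "-1 0 0 0 0 0 255"

```text
time: 7.05
tcp_pos: [567.7, -8.2, 41.3]
tool_rot: [[-0.049, 0.999, -0.0], [0.999, 0.049, -0.0], [-0.0, -0.0, -1.0]]
force: [0.3, 0.3, -0.8]
width: 0.4
gripper_force: 0.2
```

Emit:
step_arm --pt "-0.5 0 0 0 0 0 255" --pt "-1 0 0 0 0 0 255"

```text
time: 7.22
tcp_pos: [567.8, -9.3, 41.3]
tool_rot: [[-0.049, 0.999, 0.0], [0.999, 0.049, -0.0], [-0.0, 0.0, -1.0]]
force: [0.4, 0.4, 0.2]
width: 0.7
gripper_force: 0.2
```

Emit:
step_arm --pt "-0.5 0 0 0 0 0 255" --pt "-1 0 0 0 0 0 255"

```text
time: 7.38
tcp_pos: [567.8, -10.3, 41.3]
tool_rot: [[-0.049, 0.999, -0.0], [0.999, 0.049, -0.0], [-0.0, -0.0, -1.0]]
force: [-0.9, 1.2, 1.3]
width: 0.3
gripper_force: 0.2
```

Emit:
step_arm --pt "-0.5 0 0 0 0 0 255" --pt "-1 0 0 0 0 0 255"

```text
time: 7.55
tcp_pos: [567.9, -11.2, 41.4]
tool_rot: [[-0.049, 0.999, -0.0], [0.999, 0.049, -0.0], [-0.0, -0.0, -1.0]]
force: [0.5, 0.6, 0.4]
width: 0.4
gripper_force: 0.5
```

Emit:
step_arm --pt "-0.5 0 0 0 0 0 255" --pt "-1 0 0 0 0 0 255"

```text
time: 7.72
tcp_pos: [567.9, -11.4, 41.4]
tool_rot: [[-0.05, 0.999, -0.0], [0.999, 0.05, 0.001], [0.001, 0.0, -1.0]]
force: [-0.6, 4.1, 1.6]
width: 0.3
gripper_force: 1.6
```

Right stop felt at y=-11.3 with about 4 N, so the gap centre is y≈22.0. I'll back off, rise, and go to the white stamp.

Emit:
step_arm --pt "10 0 0 0 0 0 255" --pt "20 0 -5 0 0 0 255" --pt "30 0 -40 0 0 0 255" --pt "30 0 -78 0 0 0 255" --pt "30 0 -85 0 0 0 160"

```text
time: 8.13
tcp_pos: [569.6, 20.4, 132.1]
tool_rot: [[-0.052, 0.999, 0.009], [0.999, 0.052, 0.001], [0.0, 0.009, -1.0]]
force: [1.2, 0.4, 0.6]
width: 5.3
gripper_force: 0.0
```

```bash
python3 go.py 429.5 111 125 175
```

```text
t 8.13 p [569.6  20.4 132.1] F [1.2 0.4 0.6] w 5.3
ang 92.99 shift [  97.8 -135.3    5.9] turn [  0.41   0.35 -82.01]
```

Emit:
step_arm --pt "98 -135.5 6 0 0 -82 140" --pt "98 -135.5 6 0 0 -82 140" --pt "98 -135.5 6 0 0 -82 140" --pt "98 -135.5 6 0 0 -82 140" --pt "98 -135.5 6 0 0 -82 140"

```text
time: 8.55
tcp_pos: [419.2, 112.8, 120.1]
tool_rot: [[-0.637, 0.771, -0.004], [0.771, 0.637, -0.002], [0.001, -0.004, -1.0]]
force: [-0.7, -0.6, 0.1]
width: 38.5
gripper_force: 0.0
```

```bash
python3 go.py 429.5 111 125 175
```

```text
t 8.55 p [419.2 112.8 120.1] F [-0.7 -0.6  0.1] w 38.5
ang 129.53 shift [-7.9  6.8 -4.9] turn [ -0.19  -0.14 -45.47]
```

Emit:
step_arm --pt "-2 2 0 0 0 -45.5 140" --pt "-2 2 0 0 0 -45.5 140" --pt "-2 2 0 0 0 -45.5 140" --pt "-2 2 0 0 0 -45.5 140" --pt "-2 2 0 0 0 -45.5 140"

```text
time: 8.97
tcp_pos: [429.0, 109.1, 120.6]
tool_rot: [[-0.965, 0.261, 0.001], [0.261, 0.965, -0.001], [-0.001, -0.0, -1.0]]
force: [0.2, -0.1, -0.3]
width: 41.5
gripper_force: 0.0
```

Emit:
step_arm --pt "0 0 0 0 0 -9.5 140" --pt "0 0 0 0 0 -9.5 140" --pt "0 0 0 0 0 -9.5 140" --pt "0 0 0 0 0 -9.5 140"

```text
time: 9.3
tcp_pos: [429.0, 108.9, 120.4]
tool_rot: [[-0.994, 0.106, 0.0], [0.106, 0.994, -0.0], [-0.0, -0.0, -1.0]]
force: [-0.3, 0.4, 0.3]
width: 41.7
gripper_force: 0.0
```

```bash
python3 go.py 429.5 111 41 175
```

```text
t 9.3 p [429.  108.9 120.4] F [-0.3  0.4  0.3] w 41.7
ang 173.89 shift [-0.2  2.1 79.4] turn [-0.01  0.02 -1.11]
```

Emit:
step_arm --pt "-0.2 2 30 0 0 -1.1 140" --pt "-0.2 2 60 0 0 -1.1 140" --pt "-0.2 2 75 0 0 -1.1 140" --pt "-0.2 2 82 0 0 -1.1 140" --pt "-0.2 2 82 0 0 -1.1 140"

```text
time: 9.72
tcp_pos: [428.5, 110.8, 37.3]
tool_rot: [[-0.996, 0.086, -0.002], [0.086, 0.996, -0.001], [0.002, -0.001, -1.0]]
force: [-0.2, 0.3, -0.1]
width: 41.5
gripper_force: 0.0
```

Emit:
step_arm --pt "0 0 0 0 0 0 255" --pt "0 0 0 0 0 0 255" --pt "0 0 0 0 0 0 255" --pt "0 0 0 0 0 0 255" --pt "0 0 0 0 0 0 255"

```text
time: 10.13
tcp_pos: [430.1, 110.6, 39.0]
tool_rot: [[-0.996, 0.087, 0.002], [0.087, 0.996, 0.0], [-0.002, 0.0, -1.0]]
force: [-0.4, -0.2, 3.8]
width: 11.6
gripper_force: 30.0
```

```bash
python3 go.py 429.5 111 38 175
```

```text
t 10.13 p [430.1 110.6  39. ] F [-0.4 -0.2  3.8] w 11.6
ang 175.03 shift [0.6 0.3 1. ] turn [0.02 0.09 0.03]
```

Emit:
step_arm --pt "0 0 -10 0 0 0 255" --pt "0 0 -40 0 0 0 255" --pt "0 0 -80 0 0 0 255" --pt "0 0 -105 0 0 0 255" --pt "0 0 -105 0 0 0 255"

```text
time: 10.55
tcp_pos: [432.3, 111.7, 148.1]
tool_rot: [[-0.996, 0.086, 0.008], [0.086, 0.996, 0.001], [-0.008, 0.001, -1.0]]
force: [1.0, -0.2, -1.3]
width: 12.0
gripper_force: 30.0
```

```bash
python3 go.py 565.2 22 142 183
```

```text
t 10.55 p [432.3 111.7 148.1] F [ 1.  -0.2 -1.3] w 12.0
ang 175.05 shift [-140.1  -77.9    7.2] turn [ 0.04  0.48 -7.94]
```

Emit:
step_arm --pt "-36 -20 0 0 0 -2 255" --pt "-72 -40 0 0 0 -4 255" --pt "-107 -58 0 0 0 -6 255" --pt "-132 -72 0 0 0 -8 255" --pt "-142 -77.5 0 0 0 -8 255"

```text
time: 10.97
tcp_pos: [566.9, 17.1, 142.3]
tool_rot: [[-0.999, -0.049, 0.0], [-0.049, 0.999, -0.0], [-0.0, -0.0, -1.0]]
force: [0.2, -0.0, -2.2]
width: 11.7
gripper_force: 30.0
```

Emit:
step_arm --pt "0 0 0 0 0 0 255" --pt "0 0 0 0 0 0 255" --pt "0 0 0 0 0 0 255" --pt "0 0 0 0 0 0 255"

```text
time: 11.3
tcp_pos: [562.7, 22.7, 143.4]
tool_rot: [[-0.998, -0.056, -0.001], [-0.056, 0.998, -0.0], [0.001, -0.0, -1.0]]
force: [0.5, 0.5, -1.6]
width: 11.6
gripper_force: 30.0
```

```bash
python3 go.py 565.2 22 90 183
python3 - <<'E'
from h import *
from cell import arm
a=[]
c=arm.camera('top');s=arm.camera('side')
pickle.dump((c,s),open('hold.pkl','wb'))
a=[cv2.resize(c['img'][190:250,195:340],(435,360)[:1]+(180,)),cv2.resize(s['img'][150:250,190:280],(360,400),interpolation=cv2.INTER_CUBIC)]
a[0]=cv2.copyMakeBorder(a[0],0,220,0,0,0)
cv2.imwrite('pics/e.png',np.hstack(a))
E
```

```text
t 11.3 p [562.7  22.7 143.4] F [ 0.5  0.5 -1.6] w 11.6
ang -176.79 shift [-2.5 -0.8 53.4] turn [-0.01 -0.05  0.21]
```

View pics/e.png

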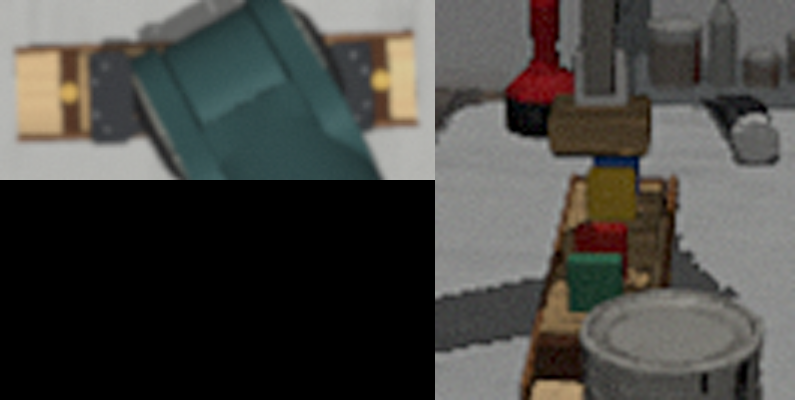

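The stamp hangs upright over the gap. In the side view its mount spans columns 219–244 and the yellow fin is centred at 234.4. I'll check its x offset relative to the row using the side camera.

```bash
python3 - <<'E'
from h import *
c,s=pickle.load(open('hold.pkl','rb'))
def py(uv,y):
    o,d=ray(s,uv);return (o+d[0]*((y-o[1])/d[0][1])).round(1)
W=lambda a,b:((a-435)/4+190-.4,b/4+150-.4)
w=[py(W(550,125),-2),py(W(652,125),-2)];print('white mount l/r',w,'mid',(w[0]+w[1])/2)
for n,y,l,r,v in(('yellow',65.5,588,637,190),('red',-33.5,578,628,240),('green',-81.5,568,622,285)):
    a=(py(W(l,v),y)+py(W(r,v),y))/2;print(n,a,'-> line x at y=22:',a[0]+0.0524*(y-22))
for k in('yellow','green','red'): print(k,blobs(s['img'],(190,180,260,255),*HS[k]))
E
python3 go.py 565.2 22 90 183
```

```text
white mount l/r [array([534.4,  -2. , 126.8]), array([598.8,  -2. , 128.9])] mid [566.6   -2.   127.85]
yellow [565.15  65.5   57.5 ] -> line x at y=22: 567.4294
red [571.15 -33.5   63.15] -> line x at y=22: 568.2418
green [572.2  -81.5   54.35] -> line x at y=22: 566.7766
yellow [([235.1, 196.2], 48, [229, 193, 11, 10], [array([10.6,  7.8]), np.float64(45.0)])]
green [([229.2, 219.6], 163, [223, 214, 14, 14], [array([13., 13.]), np.float64(90.0)])]
red [([231.1, 209.0], 73, [225, 206, 13, 9], [array([ 8., 12.]), np.float64(90.0)])]
t 11.4 p [563.3  22.2 143.6] F [-0.7  0.9 -1.4] w 11.6
ang -176.83 shift [-1.9 -0.3 53.6] turn [-0.02 -0.01  0.17]
```

Emit:
step_arm --pt "0 0 20 0 0 0 255" --pt "0 0 30 0 0 0 255" --pt "0 0 30 0 0 0 255" --pt "0 0 30 0 0 0 255" --pt "0 0 30 0 0 0 255"

```text
time: 11.82
tcp_pos: [564.4, 21.5, 113.8]
tool_rot: [[-0.999, -0.054, 0.0], [-0.054, 0.999, 0.0], [-0.0, 0.0, -1.0]]
force: [0.2, -0.1, -1.2]
width: 11.9
gripper_force: 30.0
```

```bash
python3 go.py 565.2 22 90 183
```

```text
t 11.82 p [564.4  21.5 113.8] F [ 0.2 -0.1 -1.2] w 11.9
ang -176.92 shift [-0.8  0.5 23.8] turn [0.01 0.02 0.08]
```

Both views agree: target TCP is (565.2, 22.0). Lowering in steps while feeling for contact.

Emit:
step_arm --pt "-0.8 0.5 15 0 0 0 255" --pt "-0.8 0.5 28 0 0 0 255" --pt "-0.8 0.5 36 0 0 0 255" --pt "-0.8 0.5 38 0 0 0 255" --pt "-0.8 0.5 38 0 0 0 255"

```text
time: 12.23
tcp_pos: [564.2, 21.7, 74.0]
tool_rot: [[-0.999, -0.054, -0.002], [-0.054, 0.999, 0.0], [0.002, 0.0, -1.0]]
force: [-0.3, -0.2, -1.0]
width: 11.9
gripper_force: 30.0
```

```bash
python3 go.py 565.2 22 60 183
```

```text
t 12.23 p [564.2  21.7  74. ] F [-0.3 -0.2 -1. ] w 11.9
ang -176.93 shift [-1.1  0.2 14. ] turn [ 0.02 -0.13  0.07]
```

Emit:
step_arm --pt "0 0.2 1 0 0 0 255" --pt "0 0.2 2 0 0 0 255" --pt "0 0.2 3 0 0 0 255" --pt "0 0.2 4 0 0 0 255"

```text
time: 12.57
tcp_pos: [565.3, 21.9, 71.6]
tool_rot: [[-0.999, -0.053, 0.001], [-0.053, 0.999, -0.0], [-0.001, -0.0, -1.0]]
force: [-0.8, 0.7, -2.2]
width: 11.4
gripper_force: 30.0
```

Emit:
step_arm --pt "0 0 1 0 0 0 255" --pt "0 0 2 0 0 0 255" --pt "0 0 3 0 0 0 255"

```text
time: 12.82
tcp_pos: [565.1, 21.8, 68.3]
tool_rot: [[-0.999, -0.053, 0.0], [-0.053, 0.999, -0.0], [-0.0, -0.0, -1.0]]
force: [-0.1, -0.4, -1.4]
width: 11.9
gripper_force: 30.0
```

Emit:
step_arm --pt "0 0.1 1 0 0 0 255" --pt "0 0.1 2 0 0 0 255" --pt "0 0.1 3 0 0 0 255"

```text
time: 13.07
tcp_pos: [565.0, 22.0, 65.2]
tool_rot: [[-0.999, -0.053, 0.0], [-0.053, 0.999, -0.0], [-0.0, -0.0, -1.0]]
force: [0.5, 0.4, -2.1]
width: 11.8
gripper_force: 30.0
```

Emit:
step_arm --pt "0 0 1 0 0 0 255" --pt "0 0 2 0 0 0 255" --pt "0 0 3 0 0 0 255"

```text
time: 13.32
tcp_pos: [565.0, 22.0, 62.2]
tool_rot: [[-0.999, -0.053, -0.0], [-0.053, 0.999, 0.0], [0.0, 0.0, -1.0]]
force: [0.1, 0.1, -0.8]
width: 12.0
gripper_force: 30.0
```

Emit:
step_arm --pt "0 0 1 0 0 0 255" --pt "0 0 2 0 0 0 255" --pt "0 0 3 0 0 0 255"

```text
time: 13.57
tcp_pos: [565.0, 22.0, 59.2]
tool_rot: [[-0.999, -0.053, -0.0], [-0.053, 0.999, -0.0], [0.0, -0.0, -1.0]]
force: [0.7, -0.0, -0.9]
width: 11.8
gripper_force: 30.0
```

Sliding freely. Next it passes the wall tops.

Emit:
step_arm --pt "0 0 1 0 0 0 255" --pt "0 0 2 0 0 0 255" --pt "0 0 3 0 0 0 255"

```text
time: 13.82
tcp_pos: [565.0, 22.0, 56.2]
tool_rot: [[-0.999, -0.053, 0.0], [-0.053, 0.999, -0.0], [-0.0, -0.0, -1.0]]
force: [-0.6, -0.0, -1.2]
width: 11.7
gripper_force: 30.0
```

Emit:
step_arm --pt "0 0 1 0 0 0 255" --pt "0 0 2 0 0 0 255" --pt "0 0 3 0 0 0 255"

```text
time: 14.07
tcp_pos: [565.0, 22.0, 53.2]
tool_rot: [[-0.999, -0.053, -0.0], [-0.053, 0.999, -0.0], [0.0, -0.0, -1.0]]
force: [-0.2, -0.1, -2.1]
width: 11.9
gripper_force: 30.0
```

Emit:
step_arm --pt "0 0 1 0 0 0 255" --pt "0 0 2 0 0 0 255" --pt "0 0 3 0 0 0 255"

```text
time: 14.32
tcp_pos: [565.0, 22.0, 50.2]
tool_rot: [[-0.999, -0.053, -0.0], [-0.053, 0.999, -0.0], [0.0, -0.0, -1.0]]
force: [-0.2, 0.7, -1.9]
width: 12.1
gripper_force: 30.0
```

Emit:
step_arm --pt "0 0 1 0 0 0 255" --pt "0 0 2 0 0 0 255" --pt "0 0 3 0 0 0 255" --pt "0 0 3.5 0 0 0 255"

```text
time: 14.65
tcp_pos: [565.0, 22.0, 46.7]
tool_rot: [[-0.999, -0.053, -0.0], [-0.053, 0.999, -0.0], [0.0, -0.0, -1.0]]
force: [-0.8, -0.3, -2.3]
width: 11.9
gripper_force: 30.0
```

Emit:
step_arm --pt "0 0 0.5 0 0 0 255" --pt "0 0 1 0 0 0 255" --pt "0 0 1.5 0 0 0 255"

```text
time: 14.9
tcp_pos: [565.1, 22.0, 45.3]
tool_rot: [[-0.999, -0.053, 0.0], [-0.053, 0.999, -0.0], [-0.0, -0.0, -1.0]]
force: [0.5, -0.2, -1.5]
width: 11.7
gripper_force: 30.0
```

Emit:
step_arm --pt "0 0 0.5 0 0 0 255" --pt "0 0 1 0 0 0 255"

```text
time: 15.07
tcp_pos: [565.0, 22.0, 44.3]
tool_rot: [[-0.999, -0.053, 0.0], [-0.053, 0.999, -0.0], [-0.0, -0.0, -1.0]]
force: [1.0, -0.5, -1.4]
width: 11.7
gripper_force: 30.0
```

Emit:
step_arm --pt "0 0 0.4 0 0 0 255" --pt "0 0 0.5 0 0 0 255"

```text
time: 15.23
tcp_pos: [565.3, 22.1, 44.1]
tool_rot: [[-0.999, -0.053, 0.001], [-0.053, 0.999, -0.0], [-0.001, -0.0, -1.0]]
force: [-0.9, -0.6, 1.9]
width: 11.9
gripper_force: 30.0
```

Floor contact felt at z=44.1, as expected. Open a little and rise straight up.

Emit:
step_arm --pt "0 0 0 0 0 0 185" --pt "0 0 0 0 0 0 185" --pt "0 0 0 0 0 0 185" --pt "0 0 0 0 0 0 185"

```text
time: 15.57
tcp_pos: [565.1, 22.0, 43.9]
tool_rot: [[-0.999, -0.053, 0.0], [-0.053, 0.999, -0.0], [-0.0, -0.0, -1.0]]
force: [-0.2, -0.6, 1.0]
width: 25.4
gripper_force: 0.0
```

Emit:
step_arm --pt "0 0 -5 0 0 0 185" --pt "0 0 -20 0 0 0 185" --pt "0 0 -50 0 0 0 185" --pt "0 0 -90 0 0 0 185" --pt "0 0 -130 0 0 0 185"

```text
time: 15.98
tcp_pos: [564.3, 22.4, 175.9]
tool_rot: [[-0.999, -0.054, -0.001], [-0.054, 0.999, 0.001], [0.001, 0.001, -1.0]]
force: [1.2, 0.0, -0.7]
width: 25.3
gripper_force: 0.0
```

Emit:
step_arm --pt "40 0 0 0 0 0 185" --pt "80 0 0 0 0 0 185" --pt "120 0 0 0 0 0 185" --pt "150 0 0 0 0 0 185" --pt "150 0 0 0 0 0 185"

```text
time: 16.4
tcp_pos: [409.3, 13.3, 173.8]
tool_rot: [[-0.998, -0.055, -0.004], [-0.055, 0.998, -0.006], [0.004, -0.006, -1.0]]
force: [-0.8, -0.2, -0.6]
width: 25.0
gripper_force: 0.0
```

Run:
```python
from h import *
from cell import arm
c=arm.camera('top');s=arm.camera('side')
a=[cv2.resize(c['img'][190:250,195:340],(435,180)),cv2.resize(s['img'][170:250,190:280],(360,320),interpolation=cv2.INTER_CUBIC)]
a[0]=cv2.copyMakeBorder(a[0],0,140,0,0,0)
cv2.imwrite('pics/f.png',np.hstack(a))
```

```text
(no output)
```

View pics/f.png

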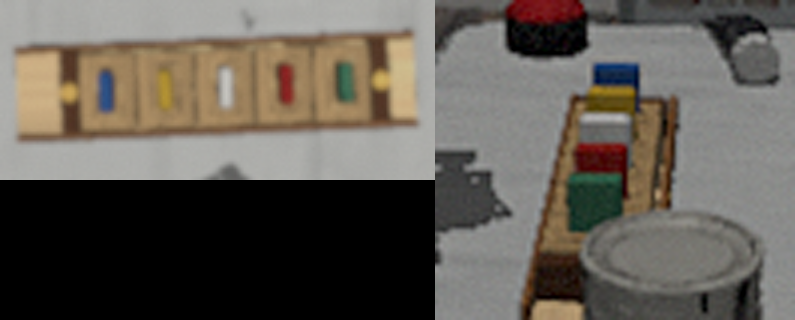

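The five stamps stand evenly and level: blue (105,90), yellow (165,88), white (226,88), red (286,85), green (345,83). The outer ones are against their stops. Nothing else has moved in the area pictured, and the arm is clear.

```bash
python3 -c "
from cell import arm
print(arm.finish_job())"
```

```text
the job is handed in; nothing more can be done
None
```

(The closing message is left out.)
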